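Back the sample wheel off by one notch

TASK

The sample wheel has been advanced one notch too far. With a fingertip flip the red pawl up and back until it stays open by itself, push the wheel backward (clockwise seen from above) by one notch so that its red mark comes level with the yellow pointer, then flip the pawl down again so that its nose drops fully into the notch. Leave the three metal samples standing on the wheel, pick nothing up, and do not disturb the other things on the bench.

Things in the scene. Friction and masses are not known exactly. Their poses are not given: they have to be found in the camera images.
- wheel (a joint): Angle (rad) of the ratchet wheel about its upright axis. 0 = the starting notch is centred under the pawl nose (starts within 0.05 of 0). Grows counter-clockwise seen from above (forward), falls clockwise (backward). One notch is 30 degrees, so one notch backward is -0.524. Turns stiffly (about 1 to 2 N at a peg), stays where left; end stops at -1.3 and 1.3.
- pawl (a joint): Angle (rad) of the red pawl about its level pivot: 0 = down, nose in a notch; grows as the nose lifts; 1.4 = back against its stop. Balances at about 0.85: beyond that it tips back by its own weight and stays at 1.4; pushed back below about 0.85 it falls down again by itself. Mass about 0.16 kg.
- wheel_center (a point): Point on the wheel's axis, level with its top face. The wheel is a flat steel disc 224 mm across, top face 40 mm above the bench. 12 teeth, 10 mm high, stand up from the rim (87 to 111 mm from the axis), each with an upright face that blocks backward turning while the pawl is down and a ramp on its other side.
- fixture: Aluminium base plate 280 x 310 x 10 mm that carries all this; fixed to the bench. Origin at bench level under the wheel axis; its +y points from the axis to the pawl, its +x to the pointer. Between two teeth the notch floor is flat for 26 mm along the rim; the pawl nose is 10 mm wide, so it drops in fully when the wheel is within about 0.07 rad of a notch centre.
- pawl_pivot (a point): Centre of the pawl's pivot, 60 mm above the bench, 155 mm from the wheel axis, its pin along the rim, between two grey cheeks (48 mm over their outsides, 24 mm deep, 8 mm higher than this point). The pawl is a rigid V: an arm towards the wheel and a thumb tab 80 degrees above the arm.
- pawl_tab (a point): Top end of the pawl's thumb tab, 63 mm from the pivot; tab 24 mm wide, 8 mm thick, with a 12 mm bead at the top. Pawl down: it stands up, leaning 10 degrees towards the wheel. Pushing its top away from the wheel lifts the arm. Pawl at 1.4: it lies outward, 20 degrees above level.
- pawl_tip (a point): Free end of the pawl's arm at mid-thickness, 74 mm from the pivot; arm 14 mm wide, 10 mm thick. Pawl down: level, its nose (under it, 56 mm from the pivot) reaching to 2 mm above the disc. Pawl at 1.4: nearly upright, leaning 10 degrees towards the wheel; pushing it towards the wheel closes the pawl.
- pointer (a point): Middle of the yellow pointer line on top of the black sensor block beside the rim, 128 mm from the wheel axis, 42 mm above the bench; 90 degrees clockwise round the rim from the pawl.
- red_mark (a point): Centre of the red stripe painted on the wheel's top face, 73 mm from the axis. At the start it is one notch counter-clockwise of the pointer.
- peg_a (a point): Centre of the top of an upright blue push peg fixed to the wheel, 14 mm across, 40 mm tall (top 80 mm above the bench), 77 mm from the axis, 120 degrees counter-clockwise round from the pawl at the start.
- peg_b (a point): Centre of the top of an upright blue push peg fixed to the wheel, 14 mm across, 40 mm tall (top 80 mm above the bench), 77 mm from the axis, opposite the pawl at the start.
- peg_c (a point): Centre of the top of an upright blue push peg fixed to the wheel, 14 mm across, 40 mm tall (top 80 mm above the bench), 77 mm from the axis, 120 degrees clockwise round from the pawl at the start.
- sample_brass_center (a point): Centre of a loose brass sample, an upright cylinder 24 mm across and 28 mm tall, standing on the wheel's top face about 35 mm from the axis. It rides along; to be left standing.
- sample_copper_center (a point): Centre of a loose copper sample, an upright cylinder 24 mm across and 28 mm tall, standing on the wheel's top face about 35 mm from the axis. It rides along; to be left standing.
- sample_alu_center (a point): Centre of a loose aluminium sample, an upright cylinder 24 mm across and 28 mm tall, standing on the wheel's top face about 35 mm from the axis. It rides along; to be left standing.
- weight: Loose brass weight with a knob, 44 mm across, 54 mm tall, on the bench near the fixture; origin under its centre. Leave alone.
- tape_roll: Loose green tape roll, 60 mm across, 19 mm tall, lying on the bench beyond the sensor block; origin under its centre. Leave alone.
- screwdriver: Loose screwdriver, 180 mm long, lying on the bench to the robot's right. Leave alone.
- mug: White mug, 76 mm across, 90 mm tall, on the bench to the robot's left; origin under its centre. Leave alone.

How it is judged:
On the way, in this order (a step that is already met when the one before it is completed fails the run):
1. the pawl is swung up and back (joint above 1.2) and stays there, the wheel still in its first notch (value of joint pawl above 1.2 rad and value of joint wheel above -0.25 rad), for 0.2 s.
2. with the pawl up, the wheel is turned backward by about a notch (-0.35 to -0.7) (value of joint pawl above 0.5 rad and value of joint wheel between -0.7 and -0.35 rad), for 0.1 s.
At the end, for the whole second after the job is handed in: The pawl is down (joint below 0.06) in the next notch, the wheel at rest one notch back (joint between -0.64 and -0.37), and the three samples stand upright (tilt under 0.3 rad) on the wheel within 50 mm of its axis (value of joint pawl below 0.06 rad and value of joint wheel between -0.64 and -0.37 rad and velocity of joint wheel between -0.05 and 0.05 rad/s and angle between each of sample_brass_center, sample_copper_center, sample_alu_center's own z axis and vertical below 0.3 rad and horizontal distance between each of sample_brass_center, sample_copper_center, sample_alu_center and wheel_center below 0.05 m); the robot touches nothing.
It fails at once if a sample is lifted more than 12 mm, or falls off or over (height (world z) of any of sample_brass_center, sample_copper_center, sample_alu_center above 0.066 m or height (world z) of any of sample_brass_center, sample_copper_center, sample_alu_center below 0.047 m or angle between any of sample_brass_center, sample_copper_center, sample_alu_center's own z axis and vertical above 0.5 rad).
It fails at once if another thing on the bench is moved more than 20 mm (distance of any of weight, tape_roll, screwdriver, mug from where it was at the start of the episode above 0.02 m).
It also fails if it takes over 48 s, if anything falls off the work surface, if the arm or the gripper's body presses on something with over 40 N, if the wrist force passes 120 N, or if a joint passes its speed limit or range.

ROBOT

A 6-joint arm with a two-finger parallel gripper is mounted at the origin on the work surface. World frame = base frame: x ahead of the robot, y to its left, z up, the work surface at z = 0. Lengths are in m, angles in rad, forces in N, time in s.
With the tool pointing down it reaches from about 0.35 to 0.775 m from the base axis. Payload 5.5 kg.
Tool frame: the origin (TCP) lies at the very end of the fingers, on their centre line; the grasp point (between the pads) lies 19 mm behind it; y points along the fingers, z is the direction in which the jaws open and shut, and the axes are right-handed (so a half turn about y gives the same grasp; the last joint's range is limited). The gripper opens to 85 mm and grips with 20 to 120 N. Pads are 22 mm wide; open, the fingers measure 114 mm over their backs; the gripper's body (76 mm by 85 mm) begins 54 mm behind the grasp point. The pads swing forward as they close: fully open they stand 13 mm farther back than shut.
Start: joints at [-1.395, 0.313, 0.046, 1.304, 0, 1.431], TCP at [0.179, -0.547, 0.231] pointing down, gripper open.
Joint ranges: [-2.76, 2.76], [-0.86, 1.69], [-1.03, 1.26], [-2.2, 2.34], [-1.47, 1.5], [-3.14, 3.14]. Speed limits (rad/s): [2.57, 2.57, 3.14, 3.14, 3.14, 3.14].

INTERFACE

Orientations are given as a unit quaternion [w, x, y, z].
In Python, from workcell import env gives the robot as it stands.
- The arm moves only by the shell command python3 -m inch 'ROWS' [OPENING] [FORCE]. ROWS is JSON, a list that holds one entry, the list of rows, each a list of 4 numbers: the shift along the tool's x, y, z in mm, then the turn about the tool's y in degrees. In form: [[[tx, ty, tz, spin], ...]]. A call has 1 to 10 rows; each row is the pose to reach, as a shift and turn from the pose commanded when the call began, along the tool's axes at that moment; what a row does not reach only later rows make up. A row lasts 1/10 s, in which the tool goes at most 50 mm and 8.59 degrees, less where a joint would pass 70% of its speed; a pose out of reach is approached as far as the arm can. A call with a gripper value outside its range is refused whole. OPENING is the finger opening in mm, from 0 to 85.4, set as the call begins (- or left out, the last holds). The fingers move at their own pace and stop on an object; FORCE is the grip in N (left out, the last holds). Time passes only in rows, so rows that repeat a pose let the fingers close. It gives the time, the measured TCP pose, the force and the opening at its end, in the units of the state.
- env.get_state(): the state, without advancing time (a new reading comes with each control period).
- env.read_camera(name): name is "side" or "top" or "wrist"; returns the picture (384x512x3 uint8, blue, green, red); there is no depth.
- env.camera_model(name): a dict with "fx", "fy", "cx", "cy" (pixels), "distortion" ([k1, k2, p1, p2, k3] as OpenCV has them; the pictures are not rectified), "R" (3x3) and "t" (3): a world point X has camera coordinates R X + t; the wrist camera has in their place "mount" (4x4, takes a point from camera to tool coordinates, whose origin is the TCP and whose axes are the tool frame's). Camera axes: x right, y down, z forward; pixel columns grow to the right and rows downward; lengths in m; the calibration is good to about 2 mm. A picture is of the moment at which its call begins: read the wrist's pose just before it. camera_model takes no time and is no camera call.
- env.hand_in(): hands the job in, once; it reports no verdict.
The state is a dict: "clock": time; "joint_pos": joint angles; "qvel": joint speeds; "tau": joint torques, N m; "tcp_pos": TCP position; "orientation": TCP orientation; "wrist_force": force on the tool from outside, world axes, zero at the start; "ft_torque": the same for the moment, N m; "finger_gap": finger opening in m.
Only numpy, scipy, OpenCV 4.12 (cv2) and the standard library are available. Lean on these libraries where they do the work, as an engineer would, in place of code of your own. Each camera call takes 0.05 s, during which the arm holds its last target.

## Working session

There is one attempt and no reset: what is moved stays moved. The work goes in short steps, Python scripts to look and compute and a shell command to move; the robot and the scene stay as the last step left them, time stands still between calls to the robot, and variables do not carry over. Pictures are saved under pics/ and viewed, and the job is handed in when it is done.

```bash
ls; mkdir -p pics
python3 - <<'E'
from workcell import env
import cv2
s=env.get_state()
for k,v in s.items(): print(k,v)
for n in("side","top","wrist"):
    im=env.read_camera(n); cv2.imwrite(f"pics/{n}0.png",im)
    print(n,env.camera_model(n))
E
```

```text
pics
clock 0.0
joint_pos [-1.39462134e+00  3.13976557e-01  4.49632151e-02  1.30357537e+00
 -3.17755703e-05  1.43121573e+00]
qvel [ 1.08342504e-03  1.62353983e-03 -7.08558229e-05 -6.45552512e-04
 -1.84132338e-03 -4.00111769e-04]
tau [-7.74667878e-04 -4.80622745e+01  2.98536730e+01  1.93454186e-02
 -1.03944556e-04  6.17534504e-07]
tcp_pos [ 0.17845967 -0.54606935  0.23041597]
orientation [ 0.11115041 -0.11119607  0.69894572 -0.69767894]
wrist_force [ 0.3621332   0.37409444 -0.53725193]
ft_torque [ 0.0334511  -0.03574437 -0.00934998]
finger_gap 0.08551010400535021
side {'fx': 407.8357141046342, 'fy': 407.8357141046342, 'cx': 261.33612656957354, 'cy': 187.6357049770028, 'distortion': array([0.02136644, 0.        , 0.        , 0.        , 0.        ]), 'R': array([[ 0.98446645, -0.17524942, -0.01065136],
       [-0.09704155, -0.49256864, -0.86484627],
       [ 0.14631728,  0.85244576, -0.50192378]]), 't': array([-0.53494911,  0.14255672,  1.40586941])}
top {'fx': 357.0043723744728, 'fy': 357.0043723744728, 'cx': 257.0371348904074, 'cy': 190.02587847016784, 'distortion': array([-0.05039896,  0.        ,  0.        ,  0.        ,  0.        ]), 'R': array([[ 0.01969424, -0.99974976, -0.01060922],
       [-0.98878148, -0.01790452, -0.14829235],
       [ 0.14806529,  0.01341071, -0.98888666]]), 't': array([-0.01324051,  0.58188786,  1.27857187])}
wrist {'fx': 264.59921863125464, 'fy': 264.59921863125464, 'cx': 253.37411948878656, 'cy': 190.6669010365704, 'distortion': array([-0.05579594,  0.        ,  0.        ,  0.        ,  0.        ]), 'mount': array([[ 1.43243100e-03,  9.63858074e-01,  2.66412388e-01,
        -6.81627516e-02],
       [-8.28332266e-05, -2.66412546e-01,  9.63859092e-01,
        -1.43120634e-01],
       [ 9.99998971e-01, -1.40272944e-03, -3.01778116e-04,
         2.40383605e-04],
       [ 0.00000000e+00,  0.00000000e+00,  0.00000000e+00,
         1.00000000e+00]])}
```

View pics/top0.png

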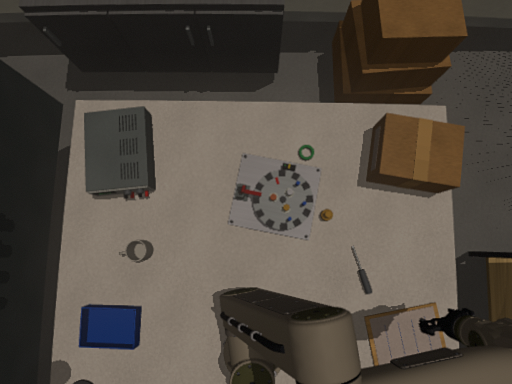

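View pics/side0.png

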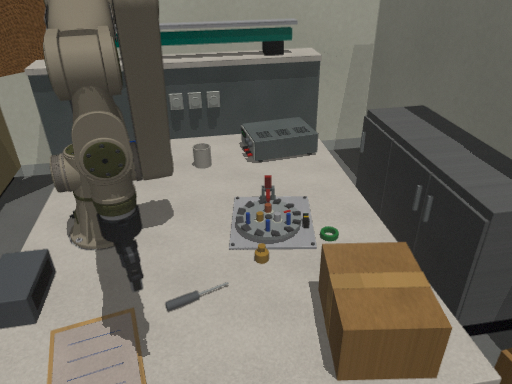

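The top view shows the fixture around pixel (277,197), with the pawl to its left at about (245,191) and the pointer at its top at about (288,167). I'll zoom in for precise measurements.

Run:
```python
import cv2
t=cv2.imread("pics/top0.png")[145:250,220:345]; s=cv2.imread("pics/side0.png")[165:275,215:350]
cv2.imwrite("pics/topz.png",cv2.resize(t,None,fx=6,fy=5.5,interpolation=cv2.INTER_CUBIC)) if 0 else cv2.imwrite("pics/topz.png",cv2.resize(t,None,fx=5,fy=5,interpolation=cv2.INTER_CUBIC))
cv2.imwrite("pics/sidez.png",cv2.resize(s,None,fx=5,fy=5,interpolation=cv2.INTER_CUBIC))
```

```text
(no output)
```

View pics/topz.png

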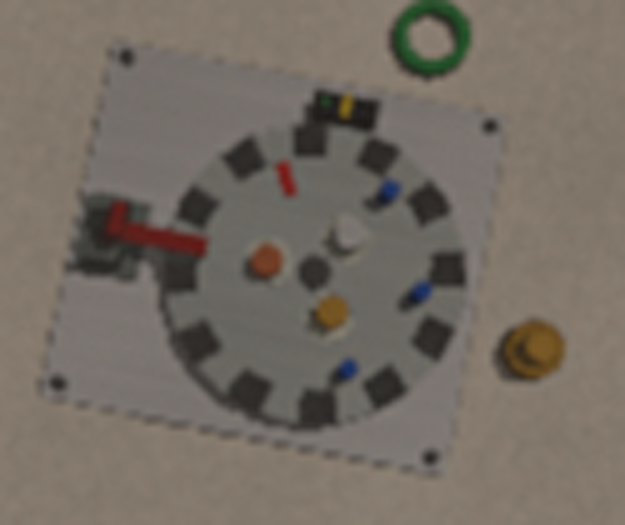

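View pics/sidez.png

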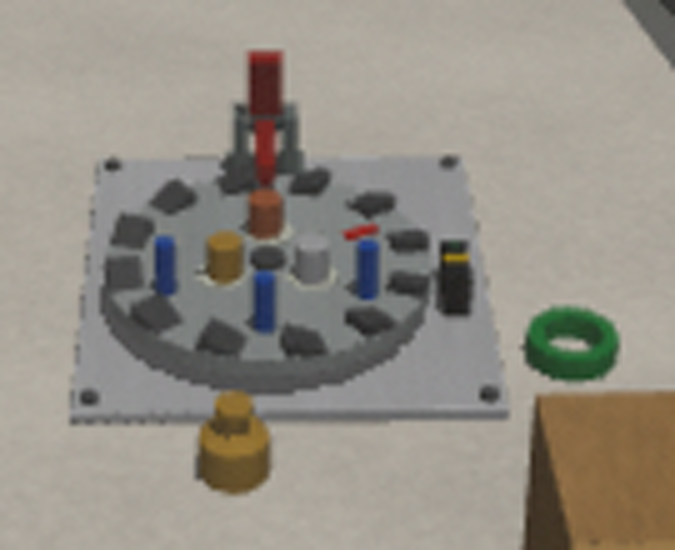

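Both zooms show the same layout. In the top zoom, the pegs are at (391,188), (424,289) and (348,369), the pointer at (346,106), the mark at (287,179), and the pawl tip at (206,246). I'll fit the fixture pose to both views.

```bash
cat > h.py <<'E'
import numpy as np, cv2
from scipy.optimize import least_squares
from scipy.spatial.transform import Rotation as Ro
from workcell import env
def proj(m,X): 
    return cv2.projectPoints(np.array(X,float).reshape(-1,1,3),cv2.Rodrigues(np.array(m["R"]))[0],np.array(m["t"]),np.array([[m["fx"],0,m["cx"]],[0,m["fy"],m["cy"]],[0,0,1.]]),np.array(m["distortion"]))[0].reshape(-1,2)
def wristmodel(s):
    m=dict(env.camera_model("wrist")); q=s["orientation"]
    T=np.eye(4);T[:3,:3]=Ro.from_quat([*q[1:],q[0]]).as_matrix();T[:3,3]=s["tcp_pos"]
    C=np.linalg.inv(T@np.array(m["mount"])); m["R"]=C[:3,:3];m["t"]=C[:3,3]; return m
def pts(wh,th=0.):
    d={}
    def pol(a,r,z): a=np.radians(a);return [r*np.cos(a),r*np.sin(a),z]
    w=np.degrees(wh)
    d["pa"]=pol(210+w,.077,.08);d["pb"]=pol(270+w,.077,.08);d["pc"]=pol(330+w,.077,.08)
    d["mark"]=pol(30+w,.073,.04);d["ptr"]=[.128,0,.042]
    a=th+np.radians(100)-0; 
    d["tab"]=[0,.155-.063*np.cos(np.radians(80)+th),.06+.063*np.sin(np.radians(80)+th)]
    d["tip"]=[0,.155-.074*np.cos(th),.06+.074*np.sin(th)]
    for i,(x,y) in enumerate([(1,1),(1,-1),(-1,-1),(-1,1)]): d[f"h{i}"]=[x*.128,y*.14,.01]
    return d
def W(p,X): c,s=np.cos(p[2]),np.sin(p[2]); X=np.array(X).reshape(-1,3); return np.c_[p[0]+c*X[:,0]-s*X[:,1],p[1]+s*X[:,0]+c*X[:,1],X[:,2]]
E
cat > fit.py <<'E'
from h import *
z=lambda u,o:((u[0]+.5)/5-.5+o[0],(u[1]+.5)/5-.5+o[1])
T={k:z(v,(220,145)) for k,v in dict(pa=(348,369),pb=(424,289),pc=(391,188),mark=(287,179),ptr=(346,106),tip=(206,246)).items()}
S={k:z(v,(215,165)) for k,v in dict(pa=(165,240),pb=(264,275),pc=(368,243),mark=(361,233),ptr=(457,258),tab=(265,56)).items()}
mt,ms=env.camera_model("top"),env.camera_model("side")
def f(p,v=0):
    d=pts(p[3]);r=[]
    for m,D in((mt,T),(ms,S)):
        q=proj(m,W(p,[d[k] for k in D]))-np.array(list(D.values()))
        if v:
            for k,e in zip(D,q):print(k,e.round(1))
        r+=list(q.ravel())
    return np.array(r)
s=least_squares(f,[.6,0,-.15,0],loss="soft_l1");print(s.x,s.cost);f(s.x,1)
np.save("p.npy",s.x)
d=pts(s.x[3])
for k in d:print(k,W(s.x,d[k])[0].round(3))
E
python3 fit.py
```

```text
[ 0.55082339 -0.09538894 -0.17844008 -0.04358341] 2.6964013787483108
pa [-0.2 -0.2]
pb [-0.7  0.3]
pc [-0.5  0.1]
mark [-0.6 -0.1]
ptr [-0.3 -0.2]
tip [-0.2  0.2]
pa [-0.1  1.1]
pb [0.1 1.2]
pc [0.2 1.2]
mark [0.1 0.7]
ptr [0.  0.6]
tab [0.1 0.2]
pa [ 0.477 -0.118  0.08 ]
pb [ 0.534 -0.17   0.08 ]
pc [ 0.607 -0.148  0.08 ]
mark [ 0.621 -0.074  0.04 ]
ptr [ 0.677 -0.118  0.042]
tab [0.576 0.046 0.122]
tip [ 0.565 -0.016  0.06 ]
h0 [0.702 0.02  0.01 ]
h1 [ 0.652 -0.256  0.01 ]
h2 [ 0.4  -0.21  0.01]
h3 [0.45  0.065 0.01 ]
```

The fit is consistent to about 1 px, roughly 2–3 mm. Next I'll work out the tool axes and the shifts for the moves.

```bash
cat > plan.py <<'E'
import sys
from h import *
p=np.load("p.npy"); s=env.get_state(); q=s["orientation"]; M=Ro.from_quat([*q[1:],q[0]]).as_matrix()
print("clock",s["clock"],"tcp",s["tcp_pos"].round(4),"tool x",M[:,0].round(3),"y",M[:,1].round(3),"z",M[:,2].round(3),"F",s["wrist_force"].round(1))
c,sn=np.cos(p[2]),np.sin(p[2]); Rf=np.array([[c,-sn,0],[sn,c,0],[0,0,1]])
print("tcp in fixture mm",(Rf.T@(s["tcp_pos"]-[p[0],p[1],0])*1000).round(1))
print("tool x in fixture",(Rf.T@M[:,0]).round(3),"z",(Rf.T@M[:,2]).round(3))
# spin about tool y so that tool x || +-fixture y
for sg in(1,-1):
    t=M.T@Rf@np.array([0,sg,0]); print("spin for x->",sg,"fy:",np.degrees(np.arctan2(-t[2],t[0])).round(2))
for a in sys.argv[1:]:
    t=np.array(eval(a))/1000.; w=W(p,t)[0]; print(a,"world",w.round(4),"shift mm",(M.T@(w-s["tcp_pos"])*1000).round(1))
E
python3 plan.py "(0,115,230)" "(0,115,95)"
```

```text
clock 0.15 tcp [ 0.1785 -0.5462  0.2306] tool x [-0.951 -0.311 -0.   ] y [-0.     0.001 -1.   ] z [ 0.311 -0.951 -0.001] F [-0.3  0.7  0.4]
tcp in fixture mm [-286.4 -509.7  230.6]
tool x in fixture [-0.88  -0.474 -0.   ] z [ 0.474 -0.88  -0.001]
spin for x-> 1 fy: 118.32
spin for x-> -1 fy: -61.68
(0,115,230) world [0.5712 0.0178 0.23  ] shift mm [-548.5    1.3 -414.1]
(0,115,95) world [0.5712 0.0178 0.095 ] shift mm [-548.4  136.3 -413.9]
```

```bash
python3 -m inch '[[[-20,0,-15,-4],[-58,0,-43,-10],[-96,0,-72,-17],[-134,0,-101,-24],[-172,0,-130,-31],[-210,0,-158,-38],[-248,0,-187,-45],[-286,0,-216,-52],[-324,0,-245,-58],[-362,0,-273,-61.7]]]' 0 20; python3 plan.py "(0,115,180)" "(0,115,95)"
```

```text
clock: 1.15
tcp_pos: [0.4385, -0.1728, 0.2313]
orientation: [-0.454, 0.455, -0.542, 0.542]
wrist_force: [0.4, -0.3, -0.2]
finger_gap: -0.0003
clock 1.15 tcp [ 0.4385 -0.1728  0.2313] tool x [-0.174 -0.985  0.   ] y [ 0. -0. -1.] z [ 0.985 -0.174  0.   ] F [ 0.4 -0.3 -0.2]
tcp in fixture mm [-96.8 -96.1 231.3]
tool x in fixture [ 0.004 -1.     0.   ] z [1.    0.004 0.   ]
spin for x-> 1 fy: -179.78
spin for x-> -1 fy: 0.22
(0,115,180) world [0.5712 0.0178 0.18  ] shift mm [-210.7   51.3   97.6]
(0,115,95) world [0.5712 0.0178 0.095 ] shift mm [-210.7  136.3   97.6]
```

```bash
python3 -m inch '[[[-40,0,19,0],[-80,0,38,0],[-120,0,57,0],[-155,0,72,0],[-185,5,86,0],[-202,20,94,0],[-210,40,98,0],[-210,50,98,0],[-210,50,98,0]]]'
python3 - <<'E'
from h import *
s=env.get_state();im=env.read_camera("wrist");cv2.imwrite("pics/w1.png",cv2.resize(im,(768,576)))
t=env.read_camera("side");cv2.imwrite("pics/s1.png",cv2.resize(t[130:280,190:370],None,fx=4,fy=4,interpolation=cv2.INTER_CUBIC))
p=np.load("p.npy");d=pts(p[3]);m=wristmodel(s)
print({k:(v*1.5).round() for k,v in zip(d,proj(m,W(p,list(d.values()))))})
E
python3 plan.py "(0,115,95)"
```

```text
clock: 2.05
tcp_pos: [0.57, 0.0147, 0.1793]
orientation: [0.452, -0.455, 0.543, -0.541]
wrist_force: [0.2, 0.2, 1.3]
finger_gap: -0.0
{'pa': array([289., 477.]), 'pb': array([376., 521.]), 'pc': array([468., 484.]), 'mark': array([463., 369.]), 'ptr': array([539., 407.]), 'tab': array([380., 248.]), 'tip': array([381., 321.]), 'h0': array([543., 229.]), 'h1': array([510., 511.]), 'h2': array([253., 511.]), 'h3': array([220., 229.])}
clock 2.15 tcp [0.5712 0.0141 0.1815] tool x [-0.178 -0.984  0.   ] y [-0. -0. -1.] z [ 0.984 -0.178 -0.   ] F [-0.1 -0.2  1. ]
tcp in fixture mm [  0.6 111.3 181.5]
tool x in fixture [-0. -1.  0.] z [ 1. -0. -0.]
spin for x-> 1 fy: 179.97
spin for x-> -1 fy: -0.03
(0,115,95) world [0.5712 0.0178 0.095 ] shift mm [-3.7 86.5 -0.6]
```

View pics/w1.png

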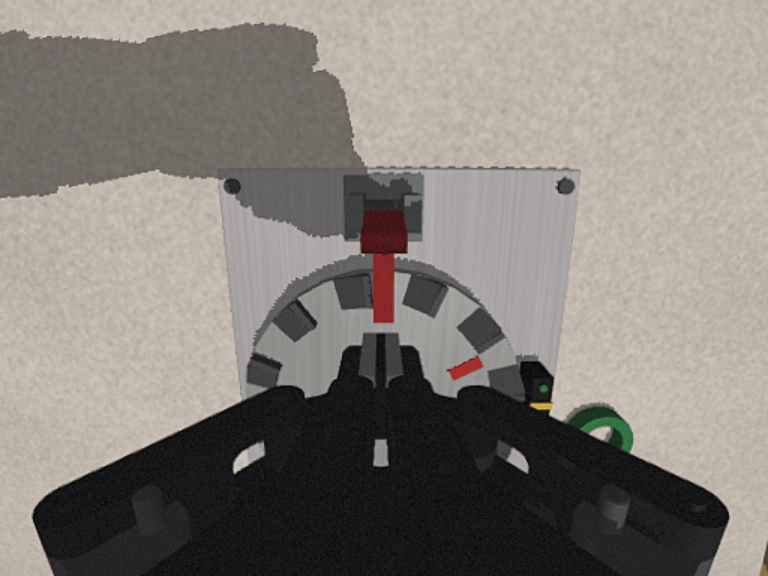

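View pics/s1.png

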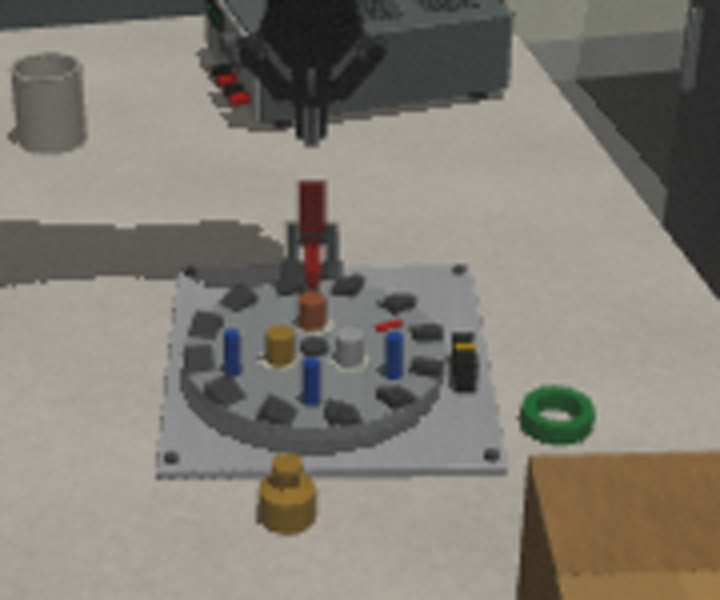

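The wrist view agrees with the fit: the pawl tip is at (383,321) against a predicted (381,321), and the mark is at (465,369) as predicted. The tab is at (384,~235). I'll descend between the arm and tab, then push outward (tool −x).

```bash
python3 -m inch '[[[0,25,0,0],[0,55,0,0],[0,78,0,0],[0,86,0,0],[0,86,0,0],[-6,86,0,0],[-12,86,0,0],[-18,86,0,0],[-24,86,0,0],[-30,86,0,0]]]'; python3 plan.py;  python3 -m inch '[[[-6,0,0,0],[-12,0,0,0],[-18,0,0,0],[-24,0,0,0],[-29,0,0,0],[-34,0,0,0],[-38,0,0,0],[-38,0,0,0]]]'; python3 plan.py
python3 - <<'E'
from h import *
t=env.read_camera("side");cv2.imwrite("pics/s2.png",cv2.resize(t[130:280,190:370],None,fx=4,fy=4,interpolation=cv2.INTER_CUBIC))
E
```

```text
clock: 3.15
tcp_pos: [0.5773, 0.0448, 0.0958]
orientation: [-0.454, 0.453, -0.542, 0.543]
wrist_force: [-0.0, -0.5, 0.3]
finger_gap: -0.0001
clock 3.15 tcp [0.5773 0.0448 0.0958] tool x [-0.177 -0.984  0.   ] y [ 0.001 -0.    -1.   ] z [ 0.984 -0.177  0.001] F [-0.  -0.5  0.3]
tcp in fixture mm [  1.2 142.7  95.8]
tool x in fixture [ 0.001 -1.     0.   ] z [1.    0.001 0.001]
spin for x-> 1 fy: -179.96
spin for x-> -1 fy: 0.04
clock: 3.95
tcp_pos: [0.5837, 0.0821, 0.0953]
orientation: [0.454, -0.454, 0.542, -0.542]
wrist_force: [0.6, 0.6, -0.1]
finger_gap: -0.0
clock 3.95 tcp [0.5837 0.0821 0.0953] tool x [-0.177 -0.984 -0.   ] y [ 0.  0. -1.] z [ 0.984 -0.177  0.   ] F [ 0.6  0.6 -0.1]
tcp in fixture mm [  0.8 180.5  95.3]
tool x in fixture [ 0.001 -1.    -0.   ] z [1.    0.001 0.   ]
spin for x-> 1 fy: -179.94
spin for x-> -1 fy: 0.06
```

View pics/s2.png

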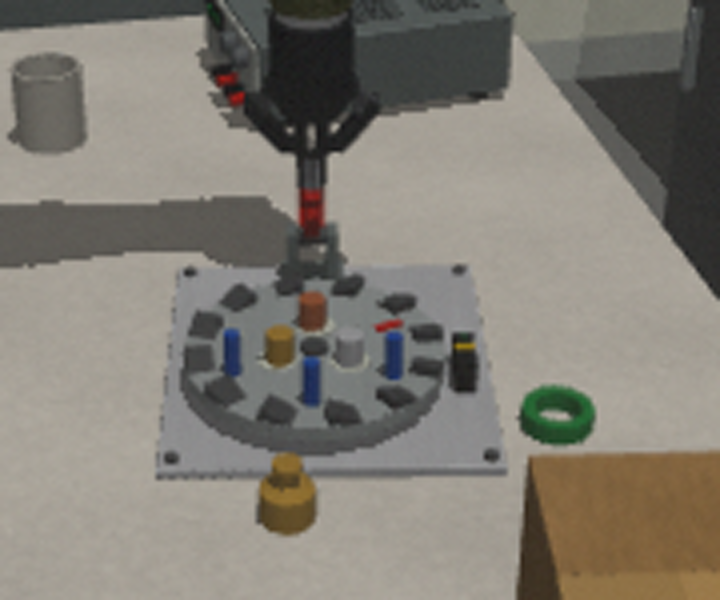

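The pawl arm now stands up in front of the finger, with its red tip at (312,190). I'll lift straight up and check that it stays open.

```bash
python3 -m inch '[[[0,-15,0,0],[0,-40,0,0],[0,-70,0,0],[0,-100,0,0],[0,-112,0,0],[0,-112,0,0]]]'
python3 - <<'E'
from h import *
s=env.get_state();im=env.read_camera("wrist");cv2.imwrite("pics/w3.png",cv2.resize(im,(768,576)))
t=env.read_camera("side");cv2.imwrite("pics/s3.png",cv2.resize(t[130:280,190:370],None,fx=4,fy=4,interpolation=cv2.INTER_CUBIC))
p=np.load("p.npy");m=wristmodel(s)
for th in(1,1.2,1.4):
  d=pts(p[3],th);print(th,[(proj(m,W(p,d[k]))*1.5).round() for k in("tab","tip")])
E
python3 plan.py "(30,-72,180)" "(30,-72,62)"
```

```text
clock: 4.6
tcp_pos: [0.5849, 0.0814, 0.2091]
orientation: [-0.455, 0.452, -0.542, 0.543]
wrist_force: [-0.6, -0.8, 0.7]
finger_gap: -0.0002
1 [array([[375., 252.]]), array([[375., 388.]])]
1.2 [array([[375., 238.]]), array([[375., 375.]])]
1.4 [array([[375., 227.]]), array([[375., 357.]])]
clock 4.7 tcp [0.5832 0.0814 0.2061] tool x [-0.177 -0.984  0.   ] y [-0.001 -0.    -1.   ] z [ 0.984 -0.177 -0.001] F [-0.  -0.   0.4]
tcp in fixture mm [  0.5 179.8 206.1]
tool x in fixture [ 0. -1.  0.] z [ 1.     0.    -0.001]
spin for x-> 1 fy: -179.99
spin for x-> -1 fy: 0.01
(30,-72,180) world [ 0.5676 -0.1716  0.18  ] shift mm [251.8  26.2  29.5]
(30,-72,62) world [ 0.5676 -0.1716  0.062 ] shift mm [251.7 144.2  29.7]
```

View pics/w3.png

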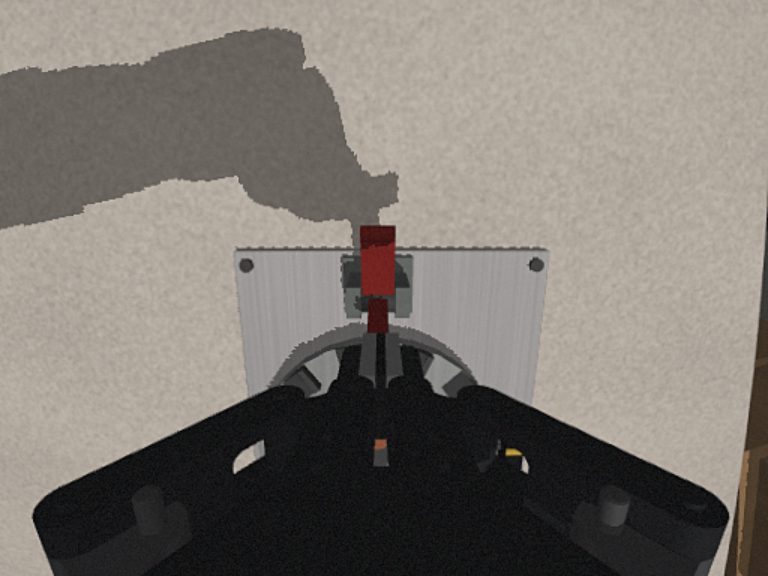

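View pics/s3.png

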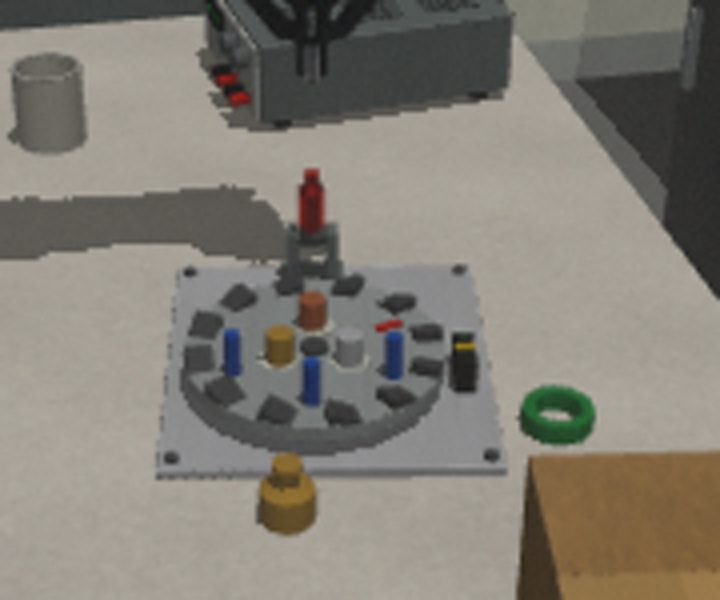

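The wrist view shows the tab top at (378,227), matching the prediction for 1.4 rad, so the pawl is open and free. Now I'll go to the far side of peg_b.

```bash
python3 -m inch '[[[25,-5,3,0],[65,-5,8,0],[110,-5,13,0],[155,-5,18,0],[195,-5,23,0],[228,-2,27,0],[245,15,29,0],[251,30,30,0],[251,40,30,0],[251,40,30,0]]]'; python3 plan.py "(30,-72,62)"
python3 - <<'E'
from h import *
s=env.get_state();im=env.read_camera("wrist");cv2.imwrite("pics/w4.png",cv2.resize(im,(768,576)))
p=np.load("p.npy");d=pts(p[3],1.4);m=wristmodel(s)
print({k:(v*1.5).round() for k,v in zip(d,proj(m,W(p,list(d.values()))))})
E
```

```text
clock: 5.7
tcp_pos: [0.5667, -0.1699, 0.164]
orientation: [0.453, -0.454, 0.544, -0.541]
wrist_force: [0.5, 0.3, 0.6]
finger_gap: -0.0002
clock 5.7 tcp [ 0.5667 -0.1699  0.164 ] tool x [-0.178 -0.984 -0.002] y [-0.005  0.003 -1.   ] z [ 0.984 -0.177 -0.006] F [0.5 0.3 0.6]
tcp in fixture mm [ 28.9 -70.5 164. ]
tool x in fixture [-0.    -1.    -0.002] z [ 1.    -0.    -0.006]
spin for x-> 1 fy: 180.0
spin for x-> -1 fy: -0.0
(30,-72,62) world [ 0.5676 -0.1716  0.062 ] shift mm [  1.7 102.    1.7]
{'pa': array([213., 236.]), 'pb': array([326., 304.]), 'pc': array([442., 246.]), 'mark': array([437., 118.]), 'ptr': array([533., 173.]), 'tab': array([ 319., -274.]), 'tip': array([ 300., -217.]), 'h0': array([530., -43.]), 'h1': array([502., 351.]), 'h2': array([191., 350.]), 'h3': array([147., -36.])}
```

View pics/w4.png

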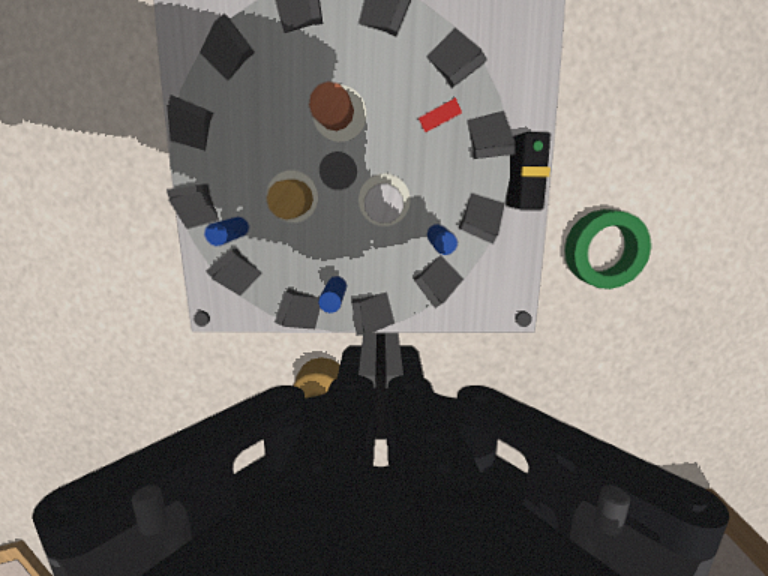

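The wrist view shows peg_b's top at (332,301), peg_c's at (443,243), the mark at (440,115) and the pointer at (536,171). All sit within 5 px of prediction, and the descent spot is clear. I'll go down, then push along tool −z, stopping slightly short.

```bash
python3 -m inch '[[[1,25,1,0],[1,55,1,0],[1,82,1,0],[1,98,1,0],[1,102,1,0],[1,102,1,0],[1,102,-3,0],[1,102,-8,0],[1,102,-13,0],[1,102,-18,0]]]'; python3 plan.py; python3 -m inch '[[[0,0,-4,0],[0,0,-8,0],[0,0,-12,0],[0,0,-16,0],[0,0,-20,0],[0,0,-23,0],[0,0,-25,0],[0,0,-26,0],[0,0,-26,0]]]';python3 plan.py
cat > look.py <<'E'
import sys
from h import *
n=sys.argv[1]
s=env.get_state();im=env.read_camera("wrist");cv2.imwrite(f"pics/w{n}.png",cv2.resize(im,(768,576)))
t=env.read_camera("side");cv2.imwrite(f"pics/s{n}.png",cv2.resize(t[130:280,190:370],None,fx=4,fy=4,interpolation=cv2.INTER_CUBIC))
t=env.read_camera("top");cv2.imwrite(f"pics/t{n}.png",cv2.resize(t[145:250,220:345],None,fx=5,fy=5,interpolation=cv2.INTER_CUBIC))
p=np.load("p.npy");
for wh in(-.4,-.524,-.6):
  d=pts(wh,1.4)
  for m,o,f,N in((wristmodel(s),(0,0),1.5,"wrist"),(env.camera_model("side"),(190,130),4,"side"),(env.camera_model("top"),(220,145),5,"top")):
    print(wh,N,{k:((proj(m,W(p,d[k]))[0]-o)*f).round().tolist() for k in("pa","pb","pc","mark","ptr")})
E
python3 look.py 5
```

```text
clock: 6.75
tcp_pos: [0.5512, -0.1689, 0.0663]
orientation: [-0.454, 0.453, -0.542, 0.543]
wrist_force: [0.8, -0.1, 1.0]
finger_gap: -0.0001
clock 6.75 tcp [ 0.5512 -0.1689  0.0663] tool x [-0.177 -0.984  0.   ] y [ 0.002 -0.001 -1.   ] z [ 0.984 -0.177  0.002] F [ 0.8 -0.1  1. ]
tcp in fixture mm [ 13.4 -72.3  66.3]
tool x in fixture [ 0. -1.  0.] z [1.    0.    0.002]
spin for x-> 1 fy: -179.99
spin for x-> -1 fy: 0.01
clock: 7.65
tcp_pos: [0.5248, -0.164, 0.0652]
orientation: [0.453, -0.454, 0.543, -0.542]
wrist_force: [0.1, -0.4, 0.8]
finger_gap: 0.0001
clock 7.65 tcp [ 0.5248 -0.164   0.0652] tool x [-0.177 -0.984  0.   ] y [-0.001 -0.    -1.   ] z [ 0.984 -0.177 -0.001] F [ 0.1 -0.4  0.8]
tcp in fixture mm [-13.4 -72.1  65.2]
tool x in fixture [ 0. -1.  0.] z [ 1.     0.    -0.001]
spin for x-> 1 fy: -179.99
spin for x-> -1 fy: 0.01
-0.4 wrist {'pa': [181.0, 194.0], 'pb': [331.0, 369.0], 'pc': [547.0, 344.0], 'mark': [588.0, 144.0], 'ptr': [714.0, 170.0]}
-0.4 side {'pa': [221.0, 317.0], 'pb': [277.0, 359.0], 'pc': [372.0, 352.0], 'mark': [398.0, 344.0], 'ptr': [464.0, 347.0]}

[... 172 characters left out ...]
 358.0], 'pc': [523.0, 358.0], 'mark': [587.0, 167.0], 'ptr': [714.0, 170.0]}
-0.524 side {'pa': [221.0, 311.0], 'pb': [266.0, 356.0], 'pc': [362.0, 355.0], 'mark': [399.0, 349.0], 'ptr': [464.0, 347.0]}
-0.524 top {'pa': [293.0, 368.0], 'pb': [395.0, 334.0], 'pc': [415.0, 229.0], 'mark': [329.0, 174.0], 'ptr': [342.0, 103.0]}
-0.6 wrist {'pa': [174.0, 144.0], 'pb': [292.0, 350.0], 'pc': [508.0, 365.0], 'mark': [585.0, 180.0], 'ptr': [714.0, 170.0]}
-0.6 side {'pa': [222.0, 307.0], 'pb': [260.0, 354.0], 'pc': [356.0, 357.0], 'mark': [399.0, 353.0], 'ptr': [464.0, 347.0]}
-0.6 top {'pa': [285.0, 366.0], 'pb': [390.0, 340.0], 'pc': [417.0, 237.0], 'mark': [336.0, 176.0], 'ptr': [342.0, 103.0]}
```

View pics/w5.png

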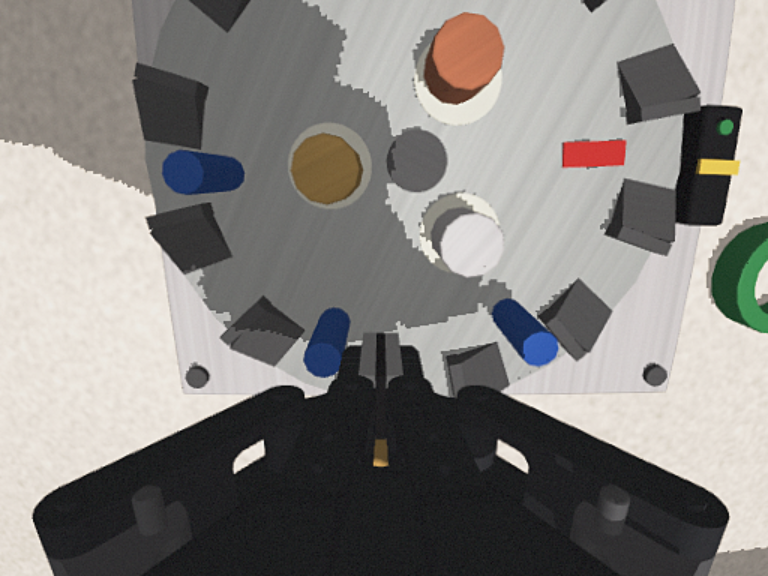

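View pics/s5.png

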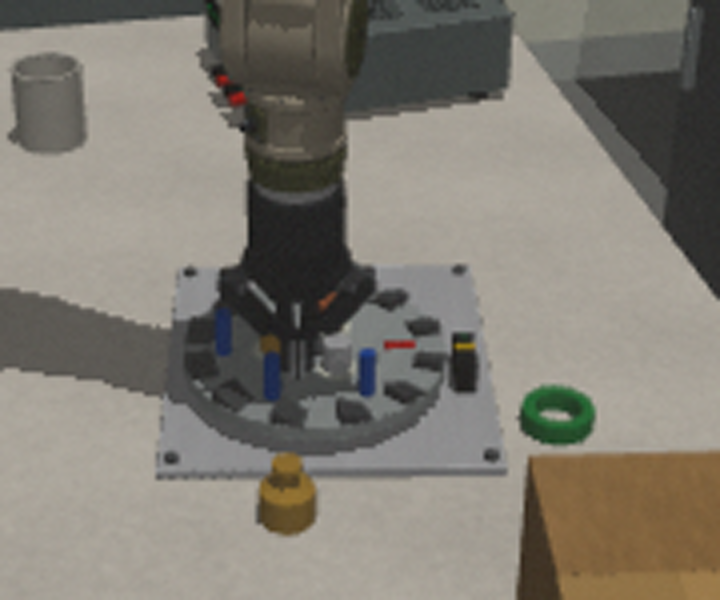

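The wrist view shows the mark at (594,153), the pointer at (719,166), and the pegs at (183,172), (323,360) and (540,348), which puts the wheel near −0.46. About 4 mm more is needed. I'll push, then fit the angle.

```bash
python3 -m inch '[[[0,0,-2,0],[0,0,-4,0],[0,0,-4,0],[0,0,-4,0],[0,0,-2,0],[0,0,4,0],[0,-3,8,0],[0,-3,8,0]]]'; python3 look.py 6 | grep wrist
```

```text
clock: 8.6
tcp_pos: [0.5342, -0.1659, 0.0688]
orientation: [-0.454, 0.453, -0.542, 0.543]
wrist_force: [0.3, -0.2, -0.1]
finger_gap: 0.0
-0.4 wrist {'pa': [158.0, 193.0], 'pb': [306.0, 364.0], 'pc': [517.0, 340.0], 'mark': [561.0, 144.0], 'ptr': [687.0, 169.0]}
-0.524 wrist {'pa': [152.0, 164.0], 'pb': [282.0, 353.0], 'pc': [494.0, 353.0], 'mark': [560.0, 166.0], 'ptr': [687.0, 169.0]}
-0.6 wrist {'pa': [151.0, 145.0], 'pb': [268.0, 345.0], 'pc': [479.0, 360.0], 'mark': [559.0, 180.0], 'ptr': [687.0, 169.0]}
```

View pics/w6.png

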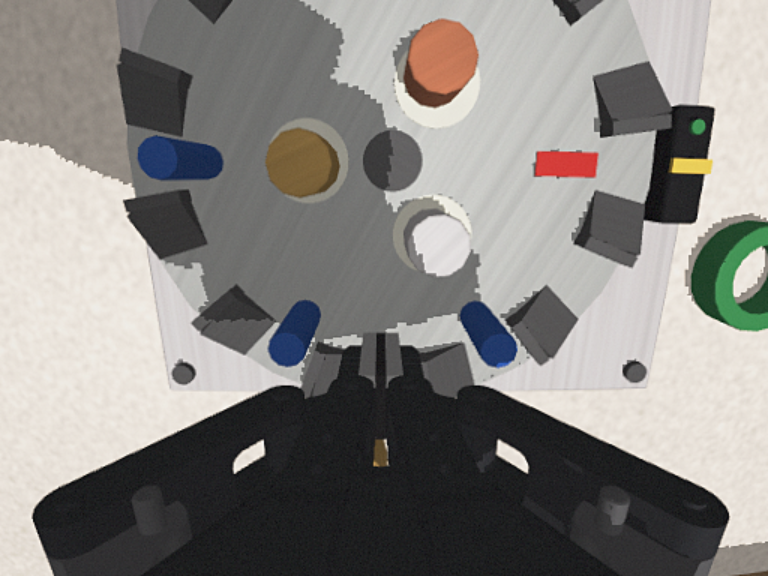

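View pics/t6.png

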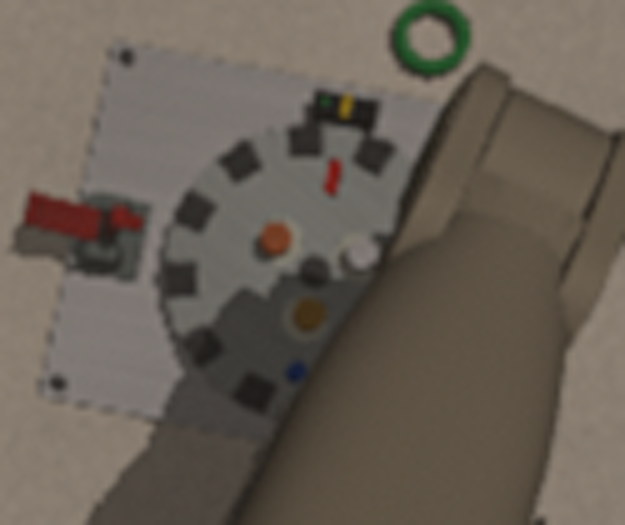

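The mark is at (566,164) and the pointer at (691,166), level as predicted for −0.524. Pegs b and c are symmetric at (288,349) and (497,350), the samples stand, and the pawl is still open. Next I'll lift and go outboard of the raised arm.

```bash
python3 -m inch '[[[0,-20,0,0],[0,-55,0,0],[0,-95,0,0],[0,-125,0,0],[0,-138,0,0],[0,-138,0,0]]]'; python3 plan.py "(0,169,205)" "(0,169,110)"
```

```text
clock: 9.35
tcp_pos: [0.5343, -0.166, 0.2089]
orientation: [-0.454, 0.453, -0.541, 0.544]
wrist_force: [0.2, -0.4, -0.0]
finger_gap: -0.0003
clock 9.35 tcp [ 0.5343 -0.166   0.2089] tool x [-0.177 -0.984  0.001] y [ 0.004 -0.002 -1.   ] z [ 0.984 -0.177  0.005] F [ 0.2 -0.4 -0. ]
tcp in fixture mm [ -3.8 -72.4 208.9]
tool x in fixture [ 0.    -1.     0.001] z [1.    0.    0.005]
spin for x-> 1 fy: -179.98
spin for x-> -1 fy: 0.02
(0,169,205) world [0.5808 0.0709 0.205 ] shift mm [-241.4    3.6    3.8]
(0,169,110) world [0.5808 0.0709 0.11  ] shift mm [-241.5   98.6    3.4]
```

```bash
python3 -m inch '[[[-20,0,0,0],[-60,0,1,0],[-105,0,2,0],[-150,0,3,0],[-190,0,3,0],[-222,0,4,0],[-238,0,4,0],[-242,0,4,0],[-242,0,4,0]]]'; python3 plan.py "(0,169,110)"; python3 look.py 7 >/dev/null
```

```text
clock: 10.25
tcp_pos: [0.5794, 0.0719, 0.2054]
orientation: [0.453, -0.454, 0.543, -0.542]
wrist_force: [-0.5, -1.0, -0.5]
finger_gap: -0.0001
clock 10.25 tcp [0.5794 0.0719 0.2054] tool x [-0.177 -0.984  0.001] y [-0.001 -0.001 -1.   ] z [ 0.984 -0.177 -0.001] F [-0.5 -1.  -0.5]
tcp in fixture mm [ -1.5 169.7 205.4]
tool x in fixture [ 0.001 -1.     0.001] z [ 1.     0.001 -0.001]
spin for x-> 1 fy: -179.95
spin for x-> -1 fy: 0.05
(0,169,110) world [0.5808 0.0709 0.11  ] shift mm [ 0.6 95.4  1.7]
```

View pics/w7.png

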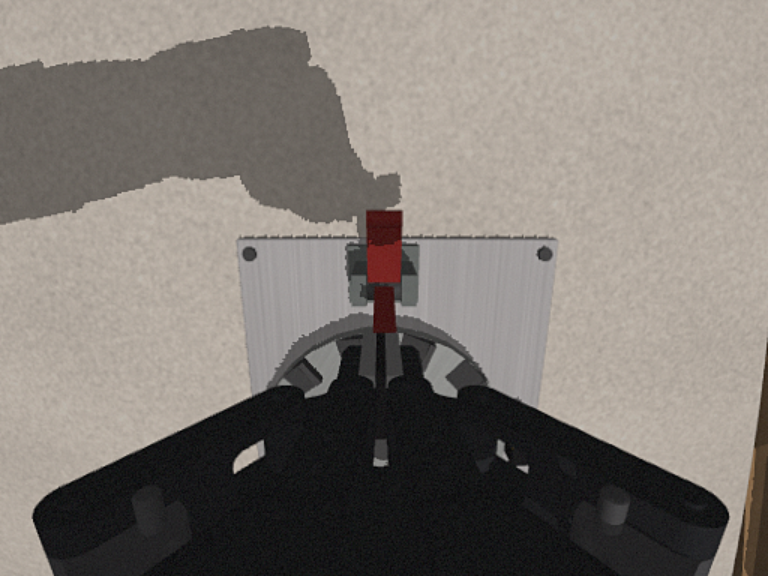

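View pics/s7.png

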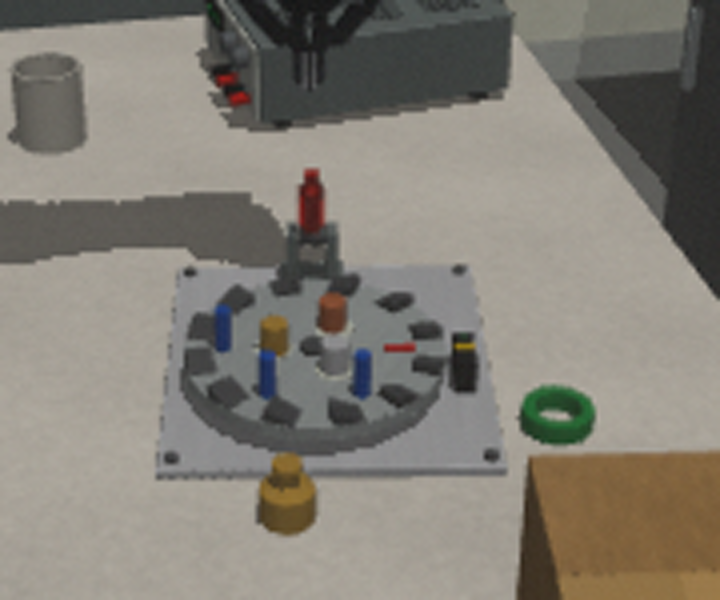

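The wrist view shows the tab still back at (384,212). In the side view the mark is at (399,348), where −0.524 predicts (399,349), and all the samples stand. I'll descend and close the pawl by pushing the arm toward the wheel (tool +x).

```bash
python3 -m inch '[[[0,25,2,0],[0,60,2,0],[0,86,2,0],[0,95,2,0],[0,95,2,0],[6,95,2,0],[13,95,2,0],[20,95,2,0],[27,95,2,0],[34,95,2,0]]]'; python3 plan.py|head -2;  python3 -m inch '[[[5,0,0,0],[10,0,0,0],[15,0,0,0],[20,0,0,0],[24,0,0,0],[26,0,0,0],[26,0,0,0],[26,0,0,0]]]'; python3 plan.py|head -2; python3 look.py 8 >/dev/null
```

```text
clock: 11.4
tcp_pos: [0.576, 0.0374, 0.1119]
orientation: [-0.454, 0.453, -0.542, 0.543]
wrist_force: [0.3, -0.2, -0.0]
finger_gap: 0.0001
clock 11.4 tcp [0.576  0.0374 0.1119] tool x [-0.177 -0.984  0.   ] y [ 0.001 -0.    -1.   ] z [ 0.984 -0.177  0.001] F [ 0.3 -0.2 -0. ]
tcp in fixture mm [  1.2 135.2 111.9]
clock: 12.2
tcp_pos: [0.5712, 0.0127, 0.1113]
orientation: [-0.454, 0.454, -0.542, 0.542]
wrist_force: [0.0, 0.0, -0.1]
finger_gap: 0.0003
clock 12.2 tcp [0.5712 0.0127 0.1113] tool x [-0.177 -0.984 -0.   ] y [ 0. -0. -1.] z [ 0.984 -0.177  0.   ] F [ 0.   0.  -0.1]
tcp in fixture mm [  0.9 110.  111.3]
```

View pics/w8.png

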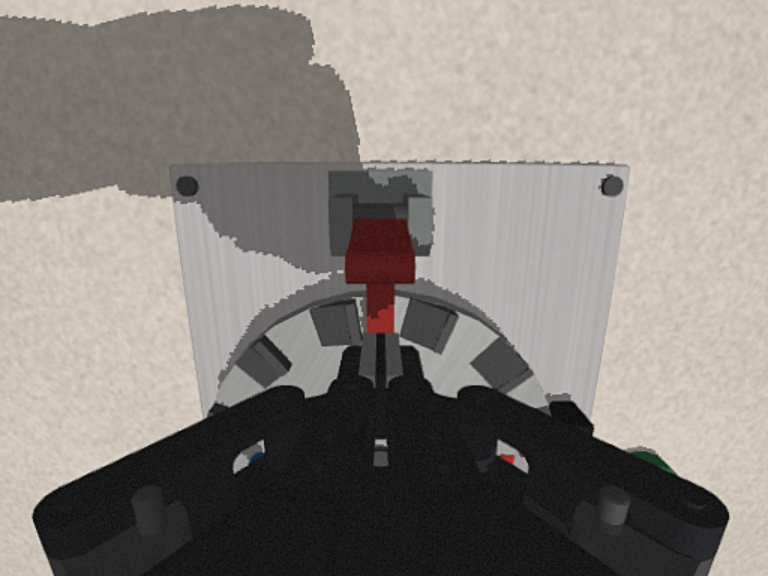

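View pics/s8.png

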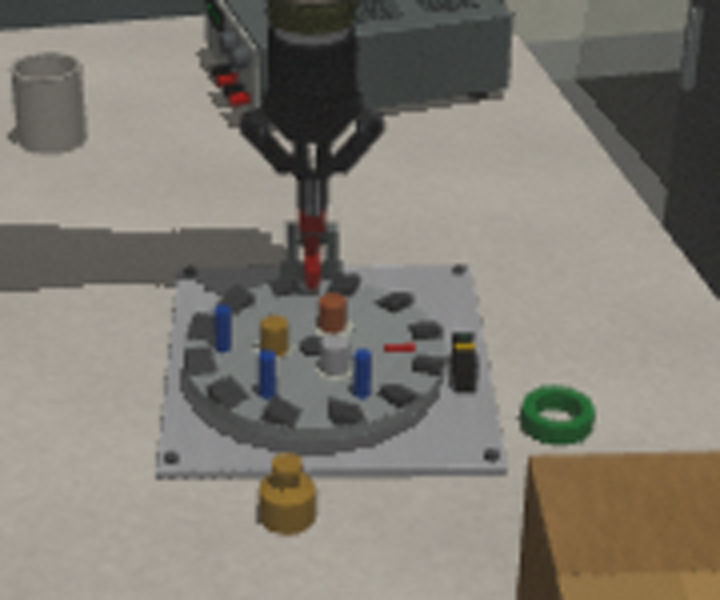

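The pawl is down: in the wrist view the arm at x≈380 is centred between teeth at 360 and 402. I'll lift straight up and verify from the same pose as the initial view.

```bash
python3 -m inch '[[[0,-15,0,0],[0,-40,0,0],[0,-60,0,0],[0,-69,0,0],[0,-69,0,0],[0,-69,0,0]]]'; python3 look.py 9 >/dev/null
python3 - <<'E'
from h import *
s=env.get_state();p=np.load("p.npy");m=wristmodel(s)
for th in(0,.06,.2):
  d=pts(-.524,th);print(th,[(proj(m,W(p,d[k]))[0]*1.5).round() for k in("tab","tip","mark")],[((proj(env.camera_model("side"),W(p,d[k]))[0]-(190,130))*4).round() for k in("tab","tip","mark")])
E
```

```text
clock: 12.95
tcp_pos: [0.5709, 0.0128, 0.1795]
orientation: [0.453, -0.454, 0.543, -0.542]
wrist_force: [-0.2, -0.8, 0.0]
finger_gap: -0.0
0 [array([379., 244.]), array([379., 319.]), array([470., 404.])] [array([311., 184.]), array([312., 280.]), array([399., 349.])]
0.06 [array([379., 237.]), array([379., 321.]), array([470., 404.])] [array([311., 182.]), array([312., 275.]), array([399., 349.])]
0.2 [array([379., 220.]), array([379., 325.]), array([470., 404.])] [array([311., 177.]), array([312., 265.]), array([399., 349.])]
```

View pics/w9.png

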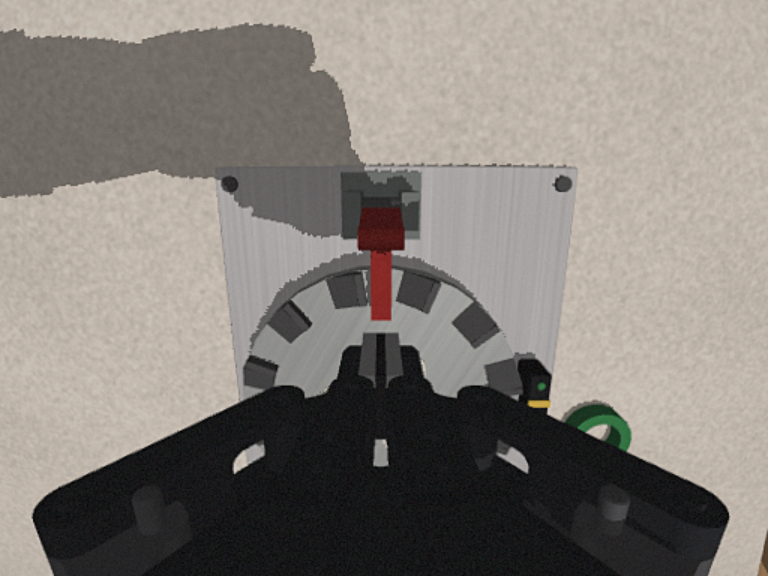

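View pics/s9.png

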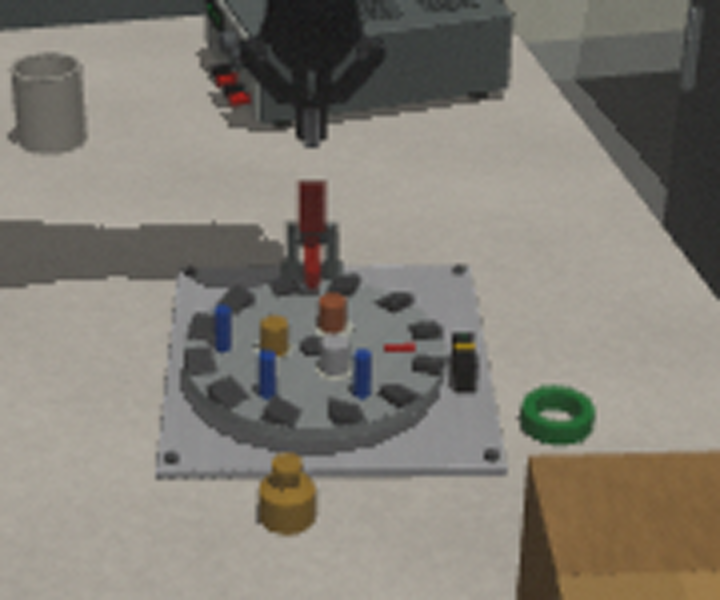

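Run:
```python
import cv2,numpy as np
a,b=cv2.imread("pics/s1.png").astype(int),cv2.imread("pics/s9.png").astype(int)
r=lambda i:(i[...,2]-np.maximum(i[...,0],i[...,1])>50)[170:300,290:335]
A,B=r(a),r(b);print(A.sum(),B.sum(),(A^B).sum());
for m in(A,B):
  y,x=np.nonzero(m);print(y.min()+170,y.max()+170,x.min()+290,x.max()+290)
```

```text
541 460 155
244 299 302 321
245 299 305 334
```

Run:
```python
import cv2,numpy as np
a,b=cv2.imread("pics/s1.png"),cv2.imread("pics/s9.png")
c=np.hstack([i[165:310,270:355] for i in(a,b)]);cv2.imwrite("pics/cmp.png",cv2.resize(c,None,fx=4,fy=4))
a,b=cv2.imread("pics/w1.png"),cv2.imread("pics/w9.png")
for i in(a,b):
  i=i.astype(int);m=(i[...,2]-np.maximum(i[...,0],i[...,1])>40)[190:345,340:420];y,x=np.nonzero(m);print(y.min()+190,y.max()+190,x.min()+340,x.max()+340)
```

```text
212 322 361 406
209 320 358 403
```

View pics/cmp.png

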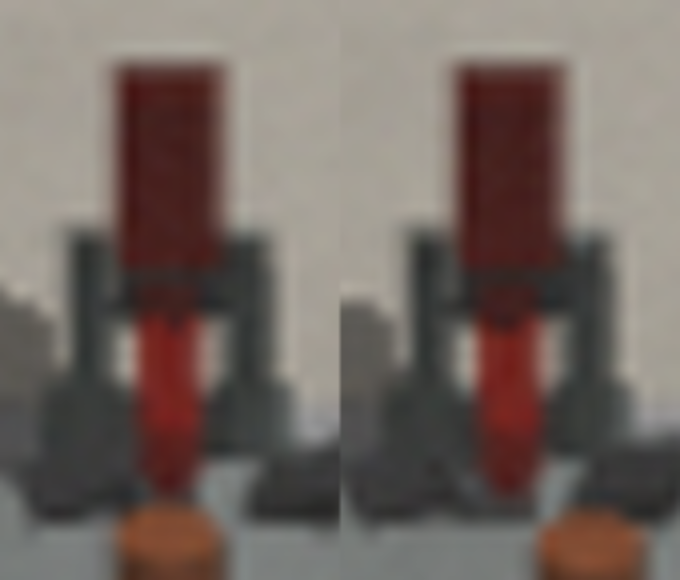

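The before and after crops show the pawl identical: tab top at y≈65 and tip at y≈490 in both. It is fully down and the tool is well clear, so I'm handing in.

Run:
```python
from workcell import env
s=env.get_state();print(s["clock"],s["wrist_force"],abs(s["qvel"]).max());print(env.hand_in())
```

```text
13.1 [ 0.0220718  -0.31797445 -0.54063977] 0.004112440280594514
the job is handed in; nothing more can be done
None
```

I flipped the pawl open with the closed fingertip, pushed peg_b so the wheel went back one notch, then tipped the pawl arm forward so it dropped into the new notch. The job was handed in at 13.1 s with the tool lifted clear; the hand-in gave no verdict.

- **Pawl open:** after I lifted the finger away, the tab stood where the 1.4 rad position predicts, so it stayed open by itself.
- **Wheel:** the red mark is level with the yellow pointer, about 2 px off in the enlarged wrist picture. I read the angle as about −0.52 rad, give or take 0.02. My first push stopped short at about −0.46, so I added 4 mm.
- **Pawl down:** in the side view it looks the same as before the job, with the nose centred between the two teeth.
- **Samples and bench:** in the last side view all three samples stand on the wheel, and the weight, tape roll and mug look where they were. I did not recheck the screwdriver, which was out of those crops; the tool only passed well above bench height on the way in.
- **One check that disagreed:** counting red pixels of the pawl before and after gave different totals (541 against 460). I put this down to the copper sample having moved within the crop. The enlarged side-by-side pictures and the pawl's outline from the wrist camera agreed to within a pixel or so, apart from a 2–3 px shift of the whole view.

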